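# Screw shut the open slide jar

## Task

The slide jar with the blue cap has been left open. Swing its cap arm back over the jar's mouth until it meets its stop, then screw the blue cap down clockwise until it is fully tight, and let go. Leave the red-capped jar and the other things on the bench alone.

Things in the scene. Friction and masses are not known exactly. Their poses are not given: they have to be found in the camera images.
- blue_cap_mid (a point): Centre of the blue screw cap, half-way up it: upright ribbed cylinder 44 mm in diameter, 30 mm tall, white radial mark on its flat top; centre 120 mm above the bench when wholly unscrewed, 112 mm when tight. It sits on a threaded stem through the eye of an aluminium swing arm (top 96 mm above the bench), cannot come off it and rides with the arm.
- blue_plug (a point): Centre of the underside of the rubber plug (40 mm across) that the stem carries under the arm, below a seal disc 60 mm across; it sinks into the jar's mouth as the cap is screwed down: 78 mm above the bench when unscrewed, 70 mm when tight.
- blue_hinge (a point): On the vertical axis of the blue jar's hinge post (14 mm thick, top 100 mm above the bench), in the middle of the arm's thickness, 92 mm above the bench. The arm (8 mm thick, 20 mm wide, the eye 40 mm across) turns level about it; the cap's axis is 75 mm from it. The post is 75 mm from the mouth's centre.
- blue_mouth (a point): Centre of the blue jar's open mouth, at the rim, 75 mm above the bench. The amber glass jar is 72 mm across, its mouth 52 mm; it is bolted down, through a steel base plate 170 x 110 x 10 mm. The point's x axis points from the mouth to the hinge post.
- blue_swing (a joint): Swing of the blue jar's cap arm, rad. 0: at its stop, cap exactly over the mouth; grows as the arm swings away counter-clockwise seen from above, up to 2.0; it shuts clockwise. Stays where it is left; about 1 N at the cap moves it. If the cap is screwed down past about 1 rad while aside, its plug strikes the jar's neck and the arm cannot shut.
- blue_cap (a joint): Turn of the blue cap in its arm, rad. 0: wholly unscrewed; grows as it is turned clockwise seen from above; ends at a stop at 2.6 (fully tight). The cap sinks 3 mm per rad. Stiff with 0.15 N m; stays where it is left.
- red_cap_mid (a point): Centre of the red cap of the second, identical jar, which is already shut and tight (112 mm above the bench). To be left alone.
- red_swing (a joint): Swing of the red jar's arm, rad; 0 at its stop, over the mouth. Starts at 0.
- red_cap (a joint): Turn of the red cap, rad; 2.6 is fully tight, where it starts.
- slide_box: Green slide box 90 x 120 x 34 mm lying loose on the bench; origin at the centre of its underside. To be left alone.
- dropper: Small amber bottle with black cap, 34 mm in diameter, 75 mm tall, loose; origin at the centre of its underside. To be left alone.
- beaker: Empty glass beaker, 64 mm across the rim, 80 mm tall, loose; origin at the centre of its underside. To be left alone.

How it is judged:
By the outcome, as a careful person would: the job done as asked, in the order asked, and still so for the second after the job is handed in, with the robot touching nothing.
It also fails if it takes over 58 s, if anything falls off the work surface, if the arm or the gripper's body presses on something with over 40 N, if the wrist force passes 120 N, or if a joint passes its speed limit or range.

## Robot

A 6-joint arm with a two-finger parallel gripper is mounted at the origin on the work surface. World frame = base frame: x ahead of the robot, y to its left, z up, the work surface at z = 0. Lengths are in mm, angles in rad, forces in N, time in s.
With the tool pointing down it reaches from about 300 to 775 mm from the base axis. Payload 14.6 kg.
Tool frame: the origin (TCP) lies midway between the tips of the shut fingers; the grasp point (between the pads) lies 19 mm behind it (pinch_z is the distance from the TCP to the grasp point, in mm); z points along the fingers, y is the direction in which the jaws open and shut (so a half turn about z gives the same grasp; the last joint's range is limited). The gripper opens to 94 mm and grips with 3 to 60 N. Pads are 16 mm wide; open, the fingers measure 119 mm over their backs; the gripper's body (75 mm by 177 mm) begins 78 mm behind the grasp point.
Start: joints at [1.147, 0.3, 1.521, -0, 1.321, -0.067], TCP at [192.099, 515.351, 205.446] pointing down, gripper open.
Joint ranges: [-3.03, 3.03], [-0.79, 2.21], [0.23, 2.52], [-1.04, 4.18], [0, 3.07], [-2.55, 2.55]. Speed limits (rad/s): [2.22, 2.22, 2.57, 3.14, 3.14, 3.14].

## Interface

Orientations are given as [roll, pitch, yaw] about the fixed x, y, z axes, in that order (R = Rz(yaw) Ry(pitch) Rx(roll)).
In Python, from cell import read_state, camera, sign_off, pinch_z gives the robot as it stands. The module is installed in compiled form; this text tells all that it offers.
- The arm moves only by the tool servo_tool, never from a script. Its argument "series" is a list of rows, each a list of 6 numbers: the shift along the tool's x, y, z in cm, then the turn, a rotation vector about the tool's x, y, z in rad. In form: [[tx, ty, tz, rx, ry, rz], ...]. A call has exactly 10 rows; each row is the pose to reach, as a shift and turn from the pose commanded when the call began, along the tool's axes at that moment; what a row does not reach only later rows make up. A row lasts 1/12 s, in which the tool goes at most 41.7 mm and 7.16 degrees, less where a joint would pass 70% of its speed; a pose out of reach is approached as far as the arm can. A call with a gripper value outside its range is refused whole. "gripper" is the finger opening in cm, from 0 to 9.4, set as the call begins (left out, the last holds). The fingers move at their own pace and stop on an object; "grip_force" is the grip in N (left out, the last holds). Time passes only in rows, so rows that repeat a pose let the fingers close, or fill a call up. It gives the time, the measured TCP pose, the force and the opening at its end, in the units of the state.
- read_state(): the state, without advancing time (a new reading comes with each control period).
- camera(name): name is "side" or "top" or "wrist"; returns a dict with "pixels" (400x640x3 uint8, red, green, blue), "fx", "fy", "cx", "cy" (pixels), "pose" (4x4, takes a point from camera to world coordinates); the wrist camera has in their place "mount" (4x4, takes a point from camera to tool coordinates, whose origin is the TCP and whose axes are the flange's). Camera axes: x right, y down, z forward; pixel columns grow to the right and rows downward; lengths in mm; the calibration is good to about 2 mm. A picture is of the moment at which its call begins: read the wrist's pose just before it. There is no depth.
- sign_off(): hands the job in, once; it reports no verdict.
The state is a dict: "clock": time; "joints": joint angles; "qd": joint speeds; "effort": joint torques, N m; "eef_pos": TCP position; "eef_rot": TCP orientation; "wrist_force": force on the tool from outside, world axes, zero at the start; "moment": the same for the moment, N m; "finger_gap": finger opening in mm.
Only numpy, scipy, OpenCV 4.12 (cv2) and the standard library are available. Lean on these libraries where they do the work, as an engineer would, in place of code of your own. Each camera call takes 0.05 s, during which the arm holds its last target.

## Working session

There is one attempt and no reset: what is moved stays moved. The work goes in short steps, Python scripts to look and compute and a tool call to move; the robot and the scene stay as the last step left them, time stands still between calls to the robot, and variables do not carry over. Pictures are saved under pics/ and viewed, and the job is handed in when it is done.

Besides the shell and the picture viewer there is one more tool, called after "Call:" as name([rows], argument=value, ...), one row to a line, values as JSON. servo_tool: Moves the arm, as the interface text tells. Its arguments: {"type":"object","properties":{"series":{"type":"array"},"gripper":{"type":"number"},"grip_force":{"type":"number"}},"required":["series"]}

```bash
mkdir -p pics; cat > h.py <<'E'
import numpy as np, cv2
from cell import *
from scipy.spatial.transform import Rotation as R
def snap(n,f):
    s=read_state(); c=camera(n); cv2.imwrite('pics/'+f+'.png',c['pixels'][:,:,::-1])
    if n=='wrist':
        T=np.eye(4);T[:3,:3]=R.from_euler('xyz',s['eef_rot']).as_matrix();T[:3,3]=s['eef_pos'];c['pose']=T@np.array(c['mount'])
    c['pose']=np.array(c['pose']); return c
def onz(c,u,v,z):
    d=c['pose'][:3,:3]@np.array([(u-c['cx'])/c['fx'],(v-c['cy'])/c['fy'],1]);o=c['pose'][:3,3]
    return o+d*(z-o[2])/d[2]
def mask(c,col):
    h=cv2.cvtColor(c['pixels'],cv2.COLOR_RGB2HSV)
    if col=='blue': return cv2.inRange(h,(100,110,40),(130,255,255))
    return cv2.inRange(h,(0,130,60),(8,255,255))|cv2.inRange(h,(172,130,60),(180,255,255))
def blobs(m):
    cs,_=cv2.findContours(m,cv2.RETR_EXTERNAL,cv2.CHAIN_APPROX_NONE)
    return sorted([c for c in cs if cv2.contourArea(c)>60],key=cv2.contourArea)[::-1]
E
python3 - <<'E'
from h import *
print(read_state(), pinch_z)
for n in ['top','side','wrist']:
    c=snap(n,n+'0'); print(n,c['fx'],c['cx'],c['cy'],c['pose'].round(3).tolist())
    for col in ['blue','red']:
        for b in blobs(mask(c,col))[:3]: print(col,cv2.contourArea(b),cv2.boundingRect(b))
E
```

```text
{'clock': 0.0, 'joints': array([ 1.14741417e+00,  3.00485281e-01,  1.52156624e+00, -3.41424617e-05,
        1.32069335e+00, -6.66147289e-02]), 'qd': array([-9.72915004e-05, -4.02615583e-04,  1.82279890e-05,  1.36279827e-04,
       -3.99867404e-04,  1.05554976e-03]), 'effort': array([-2.06651610e-03, -5.31797755e+01, -3.52733588e+01,  7.07633444e-02,
        2.43535376e-02, -1.34539955e-04]), 'eef_pos': array([191.99922494, 515.12600827, 204.8848285 ]), 'eef_rot': array([-3.14044079e+00, -4.37010194e-05,  2.78483367e+00]), 'wrist_force': array([0.34460118, 0.20914516, 0.13998955]), 'moment': array([ 0.01569663,  0.05324183, -0.06582323]), 'finger_gap': 94.22276914682786} 18.8
top 431.2260602992448 326.9073275574464 202.9847634812046 [[-0.019, -1.0, 0.024, 546.796], [-1.0, 0.019, -0.012, 20.753], [0.012, -0.024, -1.0, 962.619], [0.0, 0.0, 0.0, 1.0]]
blue 391.5 (244, 200, 23, 24)
blue 66.5 (528, 157, 21, 63)
red 404.5 (398, 215, 25, 24)
side 475.72443855951934 319.1268701320863 198.33107804525153 [[-1.0, -0.015, 0.02, 558.03], [-0.025, 0.779, -0.626, 561.98], [-0.006, -0.626, -0.779, 791.497], [0.0, 0.0, 0.0, 1.0]]
blue 599.5 (316, 244, 28, 31)
red 400.5 (338, 123, 22, 24)
wrist 278.18546527468663 320.74072144944387 194.23315681060436 [[0.348, 0.906, 0.243, 122.036], [0.938, -0.335, -0.091, 540.228], [-0.001, 0.259, -0.966, 383.771], [0.0, 0.0, 0.0, 1.0]]
blue 1257.5 (411, 0, 64, 40)
```

View pics/top0.png

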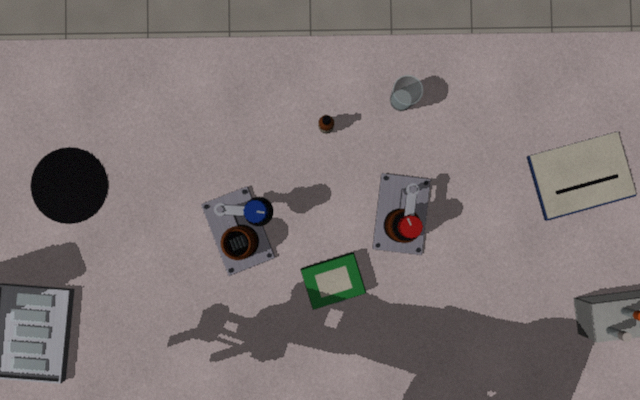

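View pics/side0.png

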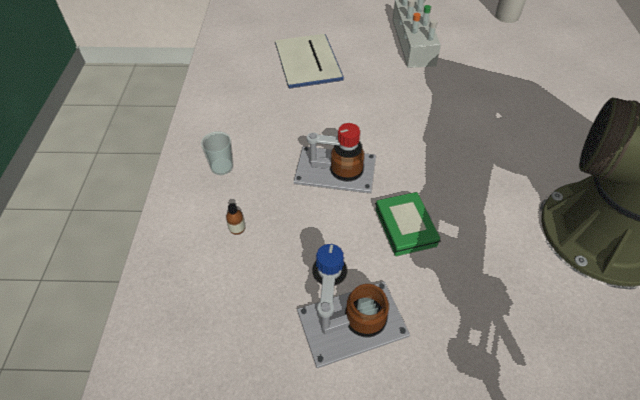

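View pics/wrist0.png

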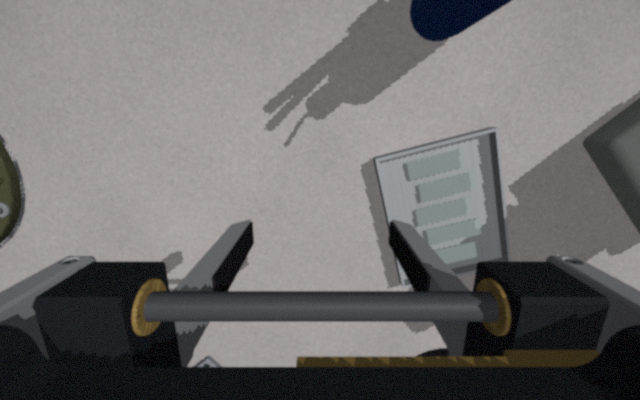

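```bash
python3 - <<'E'
import cv2
a=cv2.imread('pics/top0.png')[170:290,190:310]; b=cv2.imread('pics/side0.png')[230:370,290:420]
cv2.imwrite('pics/z.png',cv2.hconcat([cv2.resize(a,(400,400),interpolation=2),cv2.resize(b[:130],(400,400),interpolation=2)]))
E
```

```text
(no output)
```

View pics/z.png

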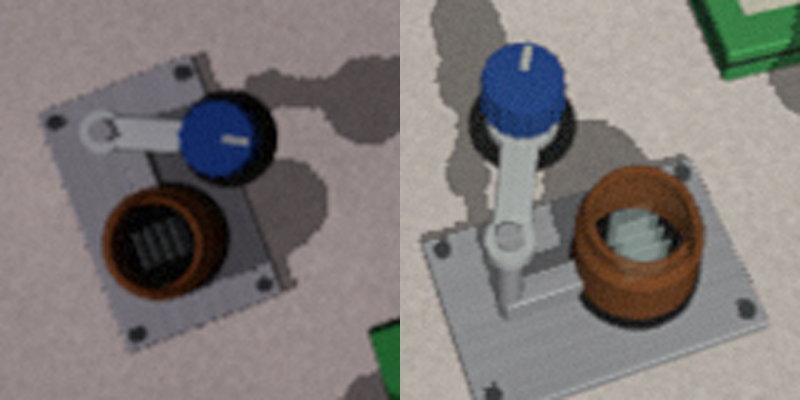

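```bash
python3 - <<'E'
from h import *
t=camera('top');s=camera('side')
P={}
for n,z,a,b in [('cap',135,(255.1,211.7),(329.6,254.4)),('hinge',100,(220,209.3),(325.4,308)),('mouth',75,(238,242.6),(367.3,300.8))]:
    A=[];B=[]
    for c,(u,v) in ((t,a),(s,b)):
        p=onz(c,u,v,z);q=onz(c,u,v,0);d=(p-q)/np.linalg.norm(p-q);M=np.eye(3)-np.outer(d,d);A.append(M);B.append(M@p)
    X=np.linalg.lstsq(np.vstack(A),np.hstack(B),rcond=None)[0]
    P[n]=(onz(t,*a,z)+onz(s,*b,z))/2
    print(n,onz(t,*a,z).round(1),onz(s,*b,z).round(1),X.round(1))
h=P['hinge'];ang=lambda p:np.arctan2(*(p-h)[:2][::-1])
for n in('cap','mouth'):print(n,np.linalg.norm((P[n]-h)[:2]),ang(P[n]))
E
```

```text
cap [552.7 148.7 135. ] [555.  150.6 135. ] [553.8 149.  132.5]
hinge [559.1 223.9 100. ] [560.3 227.6 100. ] [559.8 225.1  94.8]
mouth [490.5 193.9  75. ] [491.7 201.2  75. ] [490.3 195.9  64.5]
cap 76.3435854521557 -1.6477768548150526
mouth 74.19428480193821 -2.751500686952828
```

Call:
servo_tool([
  [-3.2, -1.5, 0, 0, 0, -0.1],
  [-6.4, -3, 0, 0, 0, -0.2],
  [-9.6, -4.5, 0, 0, 0, -0.3],
  [-12.8, -6, 0, 0, 0, -0.4],
  [-16, -7.5, 0, 0, 0, -0.5],
  [-19.2, -9, 0, 0, 0, -0.6],
  [-22.4, -10.5, 0, 0, 0, -0.7],
  [-25.6, -12, 0, 0, 0, -0.8],
  [-28.8, -13.5, 0, 0, 0, -0.9],
  [-32, -15, 0, 0, 0, -1.0],
])

```text
clock: 1.08
eef_pos: [440.5, 261.5, 205.5]
eef_rot: [3.142, 0.0, -2.493]
wrist_force: [-0.1, 0.7, -0.4]
finger_gap: 94.1
```

```bash
cat >> h.py <<'E'
def rel(x,y,z,yaw):
    s=read_state();Rm=R.from_euler('xyz',s['eef_rot'])
    d=Rm.inv().apply(np.array([x,y,z])-s['eef_pos'])/10
    rv=(Rm.inv()*R.from_euler('xyz',[np.pi,0,yaw])).as_rotvec()
    print('t',round(s['clock'],2),'pos',np.round(s['eef_pos'],1),'rot',np.round(s['eef_rot'],3),'j6',s['joints'][5].round(2),'F',np.round(s['wrist_force'],1),'M',np.round(s['moment'],2),'gap',round(s['finger_gap'],1),'-> cm',d.round(2),rv.round(3))
E
python3 - <<'E'
from h import *
rel(554,149.5,205,4.08)
E
```

```text
t 1.08 pos [440.5 261.5 205.5] rot [ 3.142  0.    -2.493] j6 -1.75 F [-0.1  0.7 -0.4] M [0.11 0.04 0.03] gap 94.1 -> cm [ -2.28 -15.78   0.05] [-0.    0.   -0.29]
```

Call:
servo_tool([
  [-0.4, -2.6, 0, 0, 0, -0.05],
  [-0.8, -5.2, 0, 0, 0, -0.1],
  [-1.2, -7.8, 0, 0, 0, -0.15],
  [-1.6, -10.4, 0, 0, 0, -0.2],
  [-2, -13, 0, 0, 0, -0.25],
  [-2.3, -15.8, 0, 0, 0, -0.29],
  [-2.3, -15.8, 0, 0, 0, -0.29],
  [-2.3, -15.8, 0, 0, 0, -0.29],
  [-2.3, -15.8, 0, 0, 0, -0.29],
  [-2.3, -15.8, 0, 0, 0, -0.29],
])

```text
clock: 1.92
eef_pos: [552.2, 151.1, 205.5]
eef_rot: [3.141, 0.0, -2.208]
wrist_force: [-0.1, 0.2, -0.4]
finger_gap: 93.6
```

```bash
python3 - <<'E'
from h import *
rel(554,149.5,104,4.08)
c=snap('wrist','w1')
for b in blobs(mask(c,'blue'))[:3]:
    print(cv2.contourArea(b),cv2.boundingRect(b),cv2.minEnclosingCircle(b))
# project expected top centre
def proj(p):
    q=np.linalg.inv(c['pose'])@np.append(p,1);return c['fx']*q[0]/q[2]+c['cx'],c['fy']*q[1]/q[2]+c['cy']
print(proj([554,149.5,135]))
E
```

```text
t 1.92 pos [552.2 151.1 205.5] rot [ 3.141  0.    -2.208] j6 -2.3 F [-0.1  0.2 -0.4] M [ 0.08  0.   -0.03] gap 93.6 -> cm [ 0.02 -0.24 10.15] [ 0.     0.    -0.005]
1739.0 (295, 174, 49, 50) ((319.0, 198.5), 25.045059204101562)
(np.float64(319.40866375695344), np.float64(203.5483501609132))
```

View pics/w1.png

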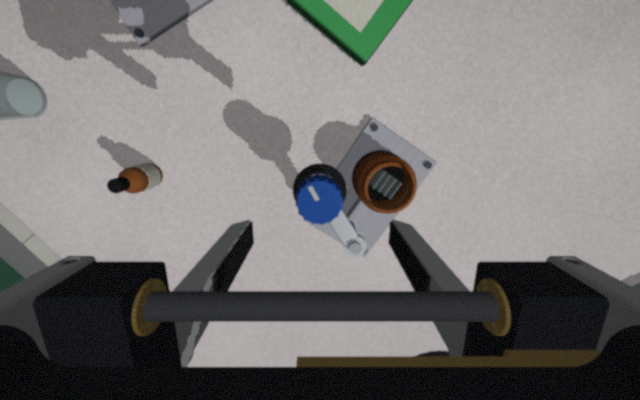

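```bash
python3 - <<'E'
import cv2
a=cv2.imread('pics/w1.png')[150:270,270:430]
cv2.imwrite('pics/z2.png',cv2.resize(a,(800,600),interpolation=2))
from h import *
c=snap('wrist','w1b')
for u,v in[(319.5,200)]:print(onz(c,u,v,135))
E
```

```text
[551.94899759 146.83380617 135.        ]
```

View pics/z2.png

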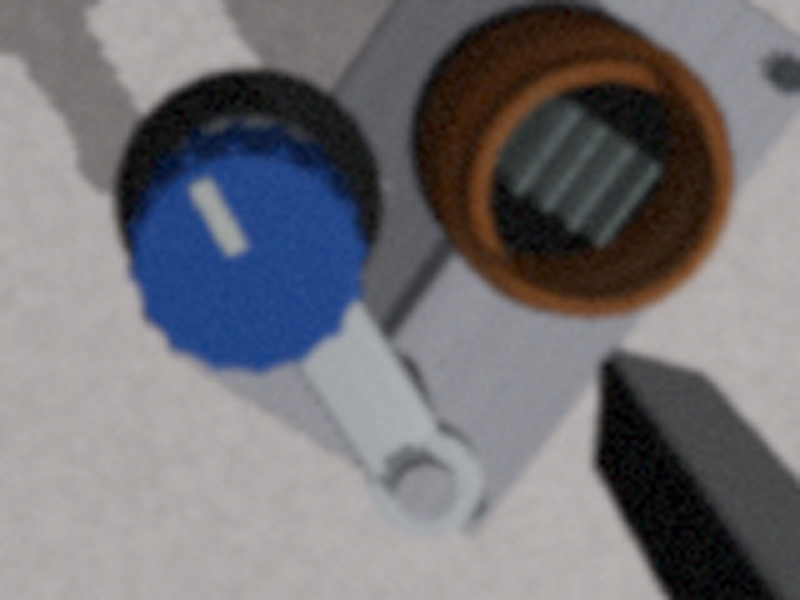

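```bash
python3 - <<'E'
from h import *
c=snap('wrist','w1c')
cap=onz(c,319.6,202.2,135);h=onz(c,355.6,248,100);m=onz(c,390,187.6,75)
for p in(cap,h,m):print(p.round(1),np.linalg.norm((p-h)[:2]).round(1),np.arctan2(*(p-h)[:2][::-1]).round(3))
E
```

```text
[553.2 148.6 135. ] 75.3 -1.646
[558.9 223.7 100. ] 0.0 0.0
[488.9 196.6  75. ] 75.1 -2.773
```

Call:
servo_tool([
  [0.1, -0.2, 2, 0, 0, 0],
  [0.1, -0.2, 4, 0, 0, 0],
  [0.1, -0.2, 6, 0, 0, 0],
  [0.1, -0.2, 7.5, 0, 0, 0],
  [0.1, -0.2, 9, 0, 0, 0],
  [0.1, -0.2, 9.9, 0, 0, 0],
  [0.1, -0.2, 9.9, 0, 0, 0],
  [0.1, -0.2, 9.9, 0, 0, 0],
  [0.1, -0.2, 9.9, 0, 0, 0],
  [0.1, -0.2, 9.9, 0, 0, 0],
])

```text
clock: 2.9
eef_pos: [554.2, 148.6, 107.5]
eef_rot: [-3.141, 0.001, -2.208]
wrist_force: [-0.1, 0.1, 0.2]
finger_gap: 93.7
```

Call:
servo_tool([
  [0, 0, 0, 0, 0, 0],
  [0, 0, 0, 0, 0, 0],
  [0, 0, 0, 0, 0, 0],
  [0, 0, 0, 0, 0, 0],
  [0, 0, 0, 0, 0, 0],
  [0, 0, 0, 0, 0, 0],
  [0, 0, 0, 0, 0, 0],
  [0, 0, 0, 0, 0, 0],
  [0, 0, 0, 0, 0, 0],
  [0, 0, 0, 0, 0, 0],
], gripper=5.2, grip_force=15)

```text
clock: 3.73
eef_pos: [553.7, 148.4, 106.4]
eef_rot: [3.142, -0.0, -2.208]
wrist_force: [0.4, -0.2, -0.0]
finger_gap: 52.1
```

```bash
python3 - <<'E'
from h import *
rel(489.3,196.7,105,4.08)
s=read_state();Rm=R.from_euler('xyz',s['eef_rot'])
for f in np.linspace(0,1,11):
    a=-1.646+f*(-2.765+1.646);p=np.array([559.1+75*np.cos(a),224.3+75*np.sin(a),105.5])
    print(f.round(1),(Rm.inv().apply(p-s['eef_pos'])/10).round(2))
c=snap('side','s2')
cv2.imwrite('pics/s2z.png',cv2.resize(cv2.imread('pics/s2.png')[200:360,250:450],(800,600),interpolation=2))
E
```

```text
t 3.73 pos [553.7 148.4 106.4] rot [ 3.142 -0.    -2.208] j6 -2.31 F [ 0.4 -0.2 -0. ] M [ 0.09  0.04 -0.01] gap 52.1 -> cm [-0.04  8.05  0.14] [ 0.    -0.    -0.005]
0.0 [-0.07  0.09  0.09]
0.1 [0.34 0.82 0.09]
0.2 [0.66 1.59 0.09]
0.3 [0.89 2.4  0.09]
0.4 [1.03 3.23 0.09]
0.5 [1.08 4.06 0.09]
0.6 [1.04 4.9  0.09]
0.7 [0.9  5.73 0.09]
0.8 [0.67 6.53 0.09]
0.9 [0.35 7.31 0.09]
1.0 [-0.05  8.05  0.09]
```

View pics/s2z.png

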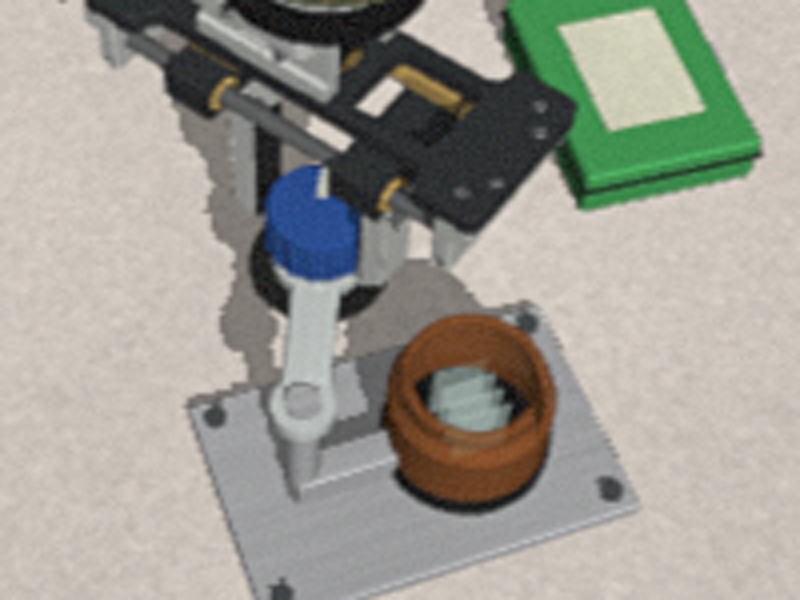

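Call:
servo_tool([
  [0.2, 0.5, 0, 0, 0, 0],
  [0.4, 1, 0, 0, 0, 0],
  [0.6, 1.5, 0, 0, 0, 0],
  [0.8, 2, 0, 0, 0, 0],
  [0.9, 2.5, 0, 0, 0, 0],
  [1, 3, 0, 0, 0, 0],
  [1.1, 3.5, 0, 0, 0, 0],
  [1.1, 4, 0, 0, 0, 0],
  [1.1, 4.5, 0, 0, 0, 0],
  [1.0, 5, 0, 0, 0, 0],
])

```text
clock: 4.62
eef_pos: [507.2, 170.5, 106.5]
eef_rot: [3.142, 0.0, -2.208]
wrist_force: [0.7, -1.3, 0.2]
finger_gap: 51.5
```

```bash
python3 - <<'E'
from h import *
rel(489.3,196.7,105.5,4.075)
c=snap('side','s3')
cv2.imwrite('pics/s3z.png',cv2.resize(cv2.imread('pics/s3.png')[200:360,250:450],(800,600),interpolation=2))
E
```

```text
t 4.62 pos [507.2 170.5 106.5] rot [ 3.142  0.    -2.208] j6 -2.25 F [ 0.7 -1.3  0.2] M [-0.19 -0.06 -0.06] gap 51.5 -> cm [-1.04  3.    0.1 ] [ 0.  0. -0.]
```

View pics/s3z.png

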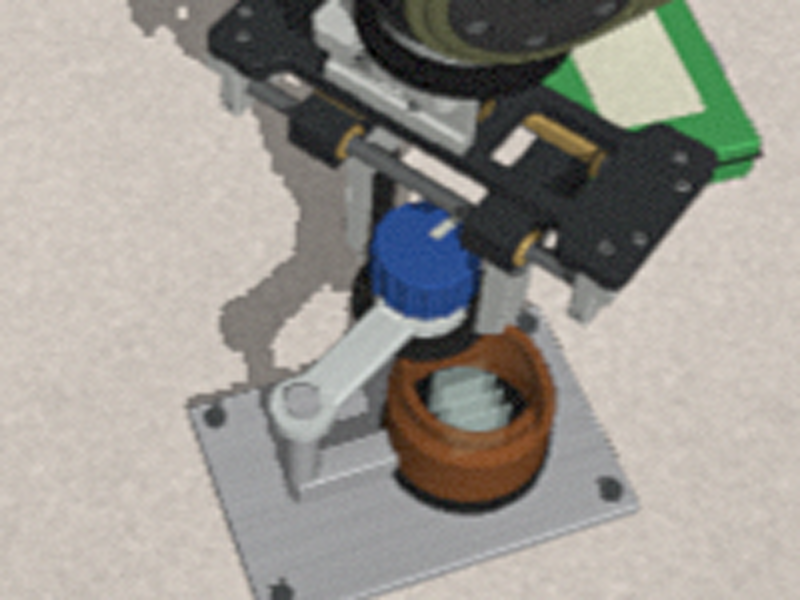

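Call:
servo_tool([
  [-0.1, 0.4, 0, 0, 0, 0],
  [-0.2, 0.8, 0, 0, 0, 0],
  [-0.3, 1.2, 0, 0, 0, 0],
  [-0.5, 1.6, 0, 0, 0, 0],
  [-0.6, 2, 0, 0, 0, 0],
  [-0.8, 2.4, 0, 0, 0, 0],
  [-0.9, 2.7, 0, 0, 0, 0],
  [-1.0, 2.9, 0, 0, 0, 0],
  [-1.0, 3.1, 0, 0, 0, 0],
  [-1.0, 3.2, 0, 0, 0, 0],
])

```text
clock: 5.5
eef_pos: [487.8, 197.5, 106.5]
eef_rot: [-3.141, 0.0, -2.208]
wrist_force: [0.7, 0.3, 0.4]
finger_gap: 51.5
```

Call:
servo_tool([
  [0, 0, 0, 0, 0, 0],
  [0, 0.05, 0, 0, 0, 0],
  [0, 0.1, 0, 0, 0, 0],
  [0, 0.1, 0, 0, 0, 0],
  [0, 0.15, 0, 0, 0, 0],
  [0, 0.15, 0, 0, 0, 0],
  [0, 0.2, 0, 0, 0, 0],
  [0, 0.2, 0, 0, 0, 0],
  [0, 0.2, 0, 0, 0, 0],
  [0, 0.2, 0, 0, 0, 0],
])

```text
clock: 6.33
eef_pos: [486.2, 198.4, 106.4]
eef_rot: [3.142, -0.0, -2.208]
wrist_force: [0.6, 0.0, 0.6]
finger_gap: 51.8
```

```bash
python3 - <<'E'
from h import *
rel(489.3,196.7,105.5,4.075)
c=snap('side','s4');t=snap('top','t4')
cv2.imwrite('pics/s4z.png',cv2.resize(cv2.imread('pics/s4.png')[200:360,250:450],(800,600),interpolation=2))
E
```

```text
t 6.33 pos [486.2 198.4 106.4] rot [ 3.142 -0.    -2.208] j6 -2.19 F [0.6 0.  0.6] M [ 0.05 -0.2  -0.01] gap 51.8 -> cm [-0.05 -0.35  0.09] [ 0. -0. -0.]
```

View pics/s4z.png

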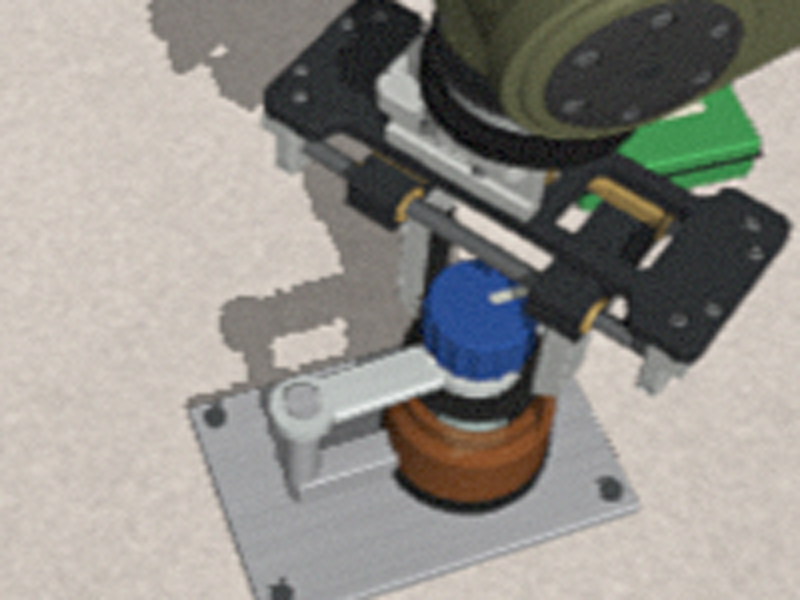

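Call:
servo_tool([
  [0, 0.02, 0, 0, 0, 0],
  [0, 0.04, 0, 0, 0, 0],
  [0, 0.06, 0, 0, 0, 0],
  [0, 0.08, 0, 0, 0, 0],
  [0, 0.1, 0, 0, 0, 0],
  [0, 0.12, 0, 0, 0, 0],
  [0, 0.14, 0, 0, 0, 0],
  [0, 0.15, 0, 0, 0, 0],
  [0, 0.15, 0, 0, 0, 0],
  [0, 0.15, 0, 0, 0, 0],
])

```text
clock: 7.27
eef_pos: [485.0, 199.3, 106.4]
eef_rot: [3.142, -0.0, -2.208]
wrist_force: [0.4, 0.1, -0.0]
finger_gap: 52.1
```

```bash
python3 - <<'E'
from h import *
rel(489.3,196.7,105.5,4.075)
E
```

```text
t 7.27 pos [485.  199.3 106.4] rot [ 3.142 -0.    -2.208] j6 -2.18 F [ 0.4  0.1 -0. ] M [ 0.18 -0.22 -0.01] gap 52.1 -> cm [-0.04 -0.5   0.09] [ 0. -0. -0.]
```

Call:
servo_tool([
  [0, 0.02, 0, 0, 0, 0],
  [0, 0.04, 0, 0, 0, 0],
  [0, 0.06, 0, 0, 0, 0],
  [0, 0.08, 0, 0, 0, 0],
  [0, 0.1, 0, 0, 0, 0],
  [0, 0.12, 0, 0, 0, 0],
  [0, 0.14, 0, 0, 0, 0],
  [0, 0.15, 0, 0, 0, 0],
  [0, 0.15, 0, 0, 0, 0],
  [0, 0.15, 0, 0, 0, 0],
])

```text
clock: 8.1
eef_pos: [484.0, 200.1, 106.5]
eef_rot: [-3.141, 0.0, -2.208]
wrist_force: [3.6, -1.9, -0.9]
finger_gap: 52.1
```

```bash
python3 - <<'E'
from h import *
rel(489.3,196.7,105.5,4.075)
c=snap('wrist','w5')
cv2.imwrite('pics/w5z.png',cv2.resize(c['pixels'][100:340,160:480,::-1],(800,600),interpolation=2))
E
```

```text
t 8.1 pos [484.  200.1 106.5] rot [-3.141  0.    -2.208] j6 -2.18 F [ 3.6 -1.9 -0.9] M [-0.26 -0.74  0.02] gap 52.1 -> cm [-0.04 -0.63  0.1 ] [-0.  0. -0.]
```

View pics/w5z.png

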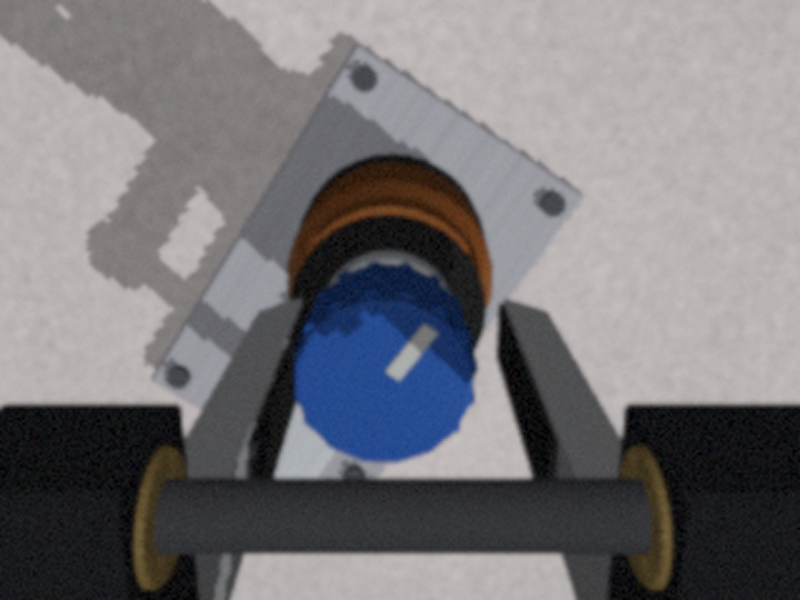

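Call:
servo_tool([
  [0, -0.1, 0, 0, 0, 0],
  [0, -0.2, 0, 0, 0, 0],
  [0, -0.3, 0, 0, 0, 0],
  [0, -0.36, 0, 0, 0, 0],
  [0, -0.36, 0, 0, 0, 0],
  [0, -0.36, 0, 0, 0, 0],
  [0, -0.36, 0, 0, 0, 0],
  [0, -0.36, 0, 0, 0, 0],
  [0, -0.36, 0, 0, 0, 0],
  [0, -0.36, 0, 0, 0, 0],
])

```text
clock: 8.98
eef_pos: [486.7, 198.1, 106.5]
eef_rot: [3.142, -0.0, -2.208]
wrist_force: [0.0, 0.7, -0.5]
finger_gap: 51.8
```

Call:
servo_tool([
  [0, 0, 0, 0, 0, 0],
  [0, 0, 0, 0, 0, 0],
  [0, 0, 0, 0, 0, 0],
  [0, 0, 0, 0, 0, 0],
  [0, 0, 0, 0, 0, 0],
  [0, 0, 0, 0, 0, 0],
  [0, 0, 0, 0, 0, 0],
  [0, 0, 0, 0, 0, 0],
  [0, 0, 0, 0, 0, 0],
  [0, 0, 0, 0, 0, 0],
], gripper=4.0, grip_force=30)

```text
clock: 9.82
eef_pos: [487.1, 197.8, 106.6]
eef_rot: [-3.141, 0.0, -2.209]
wrist_force: [4.9, -2.1, -0.1]
finger_gap: 43.5
```

```bash
python3 - <<'E'
from h import *
rel(489.3,196.7,105.5,4.075)
E
```

```text
t 9.82 pos [487.1 197.8 106.6] rot [-3.141  0.    -2.209] j6 -2.19 F [ 4.9 -2.1 -0.1] M [-0.51 -0.63  0.03] gap 43.5 -> cm [-0.04 -0.24  0.11] [-0.001  0.    -0.   ]
```

Call:
servo_tool([
  [0, 0, 0.02, 0, 0, 0.08],
  [0, 0, 0.05, 0, 0, 0.16],
  [0, 0, 0.07, 0, 0, 0.24],
  [0, 0, 0.1, 0, 0, 0.32],
  [0, 0, 0.12, 0, 0, 0.4],
  [0, 0, 0.14, 0, 0, 0.48],
  [0, 0, 0.17, 0, 0, 0.56],
  [0, 0, 0.19, 0, 0, 0.64],
  [0, 0, 0.22, 0, 0, 0.72],
  [0, 0, 0.24, 0, 0, 0.8],
])

```text
clock: 10.65
eef_pos: [486.7, 198.7, 104.2]
eef_rot: [3.14, 0.0, -3.012]
wrist_force: [2.0, 3.9, -0.4]
finger_gap: 43.6
```

```bash
python3 - <<'E'
from h import *
rel(487,197.8,105.5,4.075)
c=snap('side','s6')
cv2.imwrite('pics/s6z.png',cv2.resize(cv2.imread('pics/s6.png')[200:360,250:450],(800,600),interpolation=2))
E
```

```text
t 10.65 pos [486.7 198.7 104.2] rot [ 3.14   0.    -3.012] j6 -1.38 F [ 2.   3.9 -0.4] M [ 1.3  -0.14  0.18] gap 43.6 -> cm [-0.02 -0.1  -0.13] [ 0.001  0.001 -0.804]
```

View pics/s6z.png

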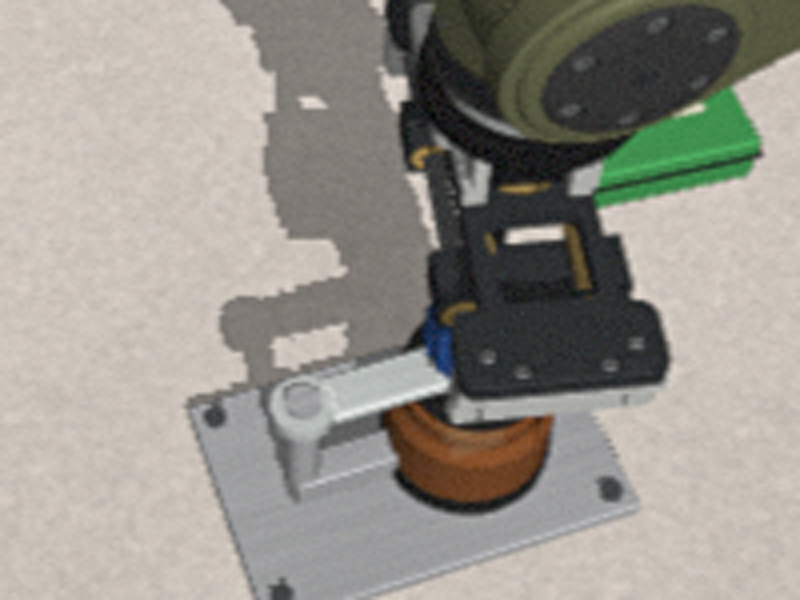

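Call:
servo_tool([
  [0.01, 0.03, 0.02, 0, 0, 0.08],
  [0.02, 0.06, 0.05, 0, 0, 0.16],
  [0.03, 0.1, 0.08, 0, 0, 0.26],
  [0.03, 0.1, 0.11, 0, 0, 0.36],
  [0.03, 0.1, 0.14, 0, 0, 0.46],
  [0.03, 0.1, 0.17, 0, 0, 0.56],
  [0.03, 0.1, 0.2, 0, 0, 0.66],
  [0.03, 0.1, 0.23, 0, 0, 0.76],
  [0.03, 0.1, 0.26, 0, 0, 0.86],
  [0.03, 0.1, 0.28, 0, 0, 0.94],
])

```text
clock: 11.53
eef_pos: [487.3, 199.9, 101.5]
eef_rot: [3.138, 0.001, 2.332]
wrist_force: [7.2, 6.3, -5.1]
finger_gap: 43.5
```

```bash
python3 - <<'E'
from h import *
rel(487,197.8,105.5,4.075)
E
```

```text
t 11.53 pos [487.3 199.9 101.5] rot [3.138e+00 1.000e-03 2.332e+00] j6 -0.44 F [ 7.2  6.3 -5.1] M [ 1.65 -1.93  0.21] gap 43.5 -> cm [-0.14 -0.17 -0.4 ] [ 0.002  0.004 -1.743]
```

Call:
servo_tool([
  [0, 0.05, 0.05, 0, 0, 0],
  [0, 0.1, 0.07, 0, 0, 0.05],
  [0, 0.15, 0.09, 0, 0, 0.12],
  [0, 0.15, 0.12, 0, 0, 0.2],
  [0, 0.15, 0.14, 0, 0, 0.28],
  [0, 0.15, 0.16, 0, 0, 0.36],
  [0, 0.15, 0.18, 0, 0, 0.44],
  [0, 0.15, 0.21, 0, 0, 0.52],
  [0, 0.15, 0.23, 0, 0, 0.6],
  [0, 0.15, 0.23, 0, 0, 0.6],
])

```text
clock: 12.37
eef_pos: [488.4, 200.6, 99.6]
eef_rot: [3.138, -0.001, 1.732]
wrist_force: [6.6, 1.6, -0.0]
finger_gap: 43.5
```

```bash
python3 - <<'E'
from h import *
rel(487,197.8,105.5,4.075)
E
```

```text
t 12.37 pos [488.4 200.6  99.6] rot [ 3.138e+00 -1.000e-03  1.732e+00] j6 0.16 F [ 6.6  1.6 -0. ] M [ 0.41 -1.74 -0.09] gap 43.5 -> cm [-0.26 -0.19 -0.6 ] [ 0.003  0.004 -2.343]
```

Call:
servo_tool([
  [0, 0.02, 0.01, 0, 0, 0.05],
  [0, 0.04, 0.03, 0, 0, 0.1],
  [0, 0.05, 0.04, 0, 0, 0.15],
  [0, 0.05, 0.06, 0, 0, 0.2],
  [0, 0.05, 0.07, 0, 0, 0.24],
  [0, 0.05, 0.07, 0, 0, 0.27],
  [0, 0.05, 0.07, 0, 0, 0.29],
  [0, 0.05, 0.07, 0, 0, 0.31],
  [0, 0.05, 0.07, 0, 0, 0.32],
  [0, 0.05, 0.07, 0, 0, 0.32],
])

```text
clock: 13.2
eef_pos: [488.7, 200.6, 99.0]
eef_rot: [3.139, -0.001, 1.417]
wrist_force: [5.2, 2.3, 2.2]
finger_gap: 43.4
```

```bash
python3 - <<'E'
from h import *
rel(487,197.8,105.5,4.075)
E
```

```text
t 13.2 pos [488.7 200.6  99. ] rot [ 3.139e+00 -1.000e-03  1.417e+00] j6 0.47 F [5.2 2.3 2.2] M [ 0.35 -0.82  0.43] gap 43.4 -> cm [-0.31 -0.13 -0.65] [ 0.003  0.003 -2.658]
```

Call:
servo_tool([
  [0, 0, 0, 0, 0, 0],
  [0, 0, 0, 0, 0, 0.02],
  [0, 0, 0, 0, 0, 0.04],
  [0, 0, 0, 0, 0, 0.06],
  [0, 0, 0, 0, 0, 0.08],
  [0, 0, 0, 0, 0, 0.1],
  [0, 0, 0, 0, 0, 0.12],
  [0, 0, 0, 0, 0, 0.14],
  [0, 0, 0, 0, 0, 0.15],
  [0, 0, 0, 0, 0, 0.15],
], gripper=4.0, grip_force=45)

```text
clock: 14.03
eef_pos: [488.3, 199.1, 98.8]
eef_rot: [3.14, 0.002, 1.266]
wrist_force: [2.9, -8.4, 7.3]
finger_gap: 43.4
```

```bash
python3 - <<'E'
from h import *
rel(487,197.8,105.5,4.075)
E
```

```text
t 14.03 pos [488.3 199.1  98.8] rot [3.140e+00 2.000e-03 1.266e+00] j6 0.62 F [ 2.9 -8.4  7.3] M [-1.81 -0.47  1.25] gap 43.4 -> cm [-0.16 -0.08 -0.67] [-2.000e-03  3.000e-03 -2.809e+00]
```

Call:
servo_tool([
  [0, 0, 0, 0, 0, 0],
  [0, 0, 0, 0, 0, 0],
  [0, 0, 0, 0, 0, 0],
  [0, 0, 0, 0, 0, 0],
  [0, 0, 0, 0, 0, 0],
  [0, 0, 0, 0, 0, 0],
  [0, 0, 0, 0, 0, 0],
  [0, 0, 0, 0, 0, 0],
  [0, 0, 0, 0, 0, 0],
  [0, 0, 0, 0, 0, 0],
], gripper=6.0)

```text
clock: 14.87
eef_pos: [487.9, 200.1, 98.3]
eef_rot: [3.142, -0.0, 1.265]
wrist_force: [-0.2, 0.7, 0.2]
finger_gap: 60.0
```

```bash
python3 - <<'E'
from h import *
rel(487,197.8,105.5,4.075)
E
```

```text
t 14.87 pos [487.9 200.1  98.3] rot [ 3.142 -0.     1.265] j6 0.63 F [-0.2  0.7  0.2] M [-0.03  0.1   0.04] gap 60.0 -> cm [-0.25 -0.01 -0.72] [ 0.    0.   -2.81]
```

Call:
servo_tool([
  [0, 0, -0.8, 0, 0, 0],
  [0, 0, -2, 0, 0, 0],
  [0, 0, -3.5, 0, 0, 0],
  [0, 0, -5, 0, 0, 0],
  [0, 0, -6.5, 0, 0, 0],
  [0, 0, -8, 0, 0, 0],
  [0, 0, -9.5, 0, 0, 0],
  [0, 0, -11, 0, 0, 0],
  [0, 0, -12, 0, 0, 0],
  [0, 0, -12, 0, 0, 0],
])

```text
clock: 15.7
eef_pos: [488.5, 200.3, 220.7]
eef_rot: [3.139, -0.002, 1.265]
wrist_force: [0.1, -0.4, 0.7]
finger_gap: 59.7
```

```bash
python3 - <<'E'
from h import *
rel(487,197.8,105.5,4.075)
c=snap('wrist','w8')
cv2.imwrite('pics/w8z.png',cv2.resize(c['pixels'][140:290,240:440,::-1],(800,600),interpolation=2))
snap('side','s8');cv2.imwrite('pics/s8z.png',cv2.resize(cv2.imread('pics/s8.png')[200:360,250:450],(800,600),interpolation=2))
E
```

```text
t 15.7 pos [488.5 200.3 220.7] rot [ 3.139e+00 -2.000e-03  1.265e+00] j6 0.63 F [ 0.1 -0.4  0.7] M [-0.05  0.06  0.02] gap 59.7 -> cm [-0.31 -0.1  11.51] [ 0.003  0.004 -2.81 ]
```

View pics/w8z.png

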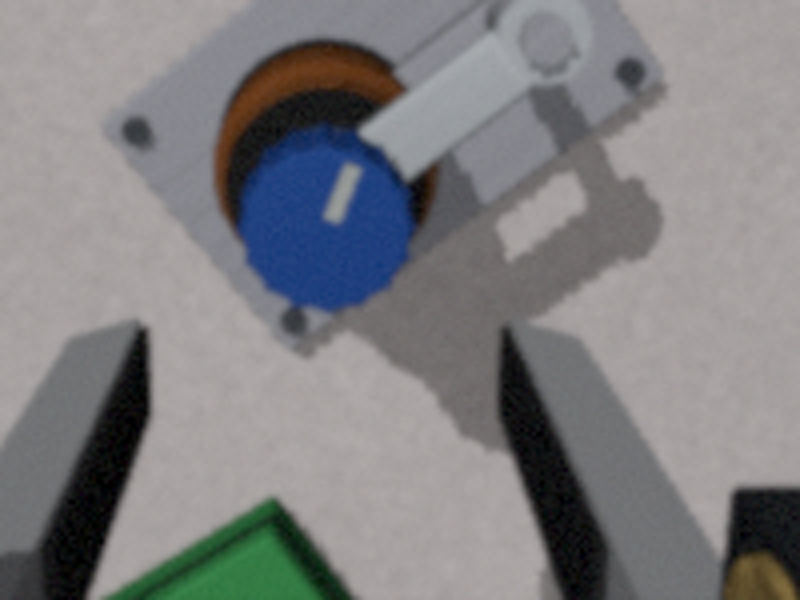

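View pics/s8z.png

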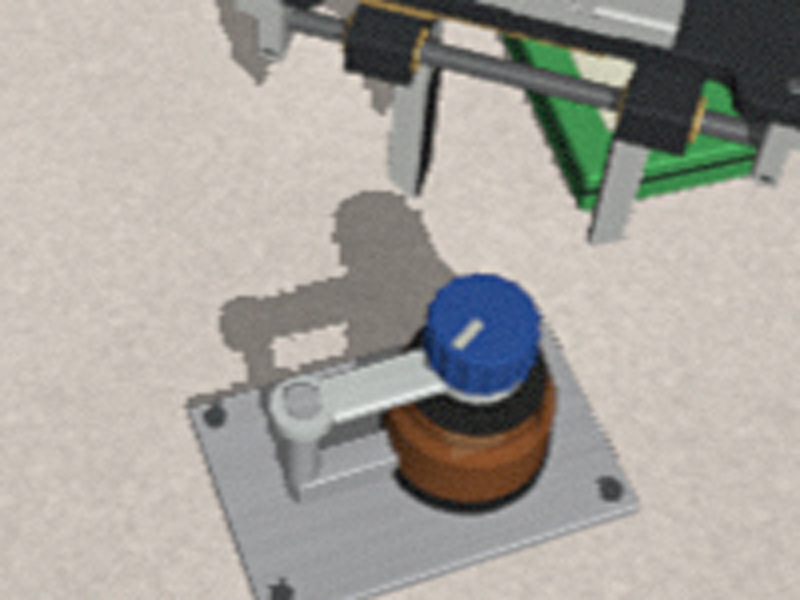

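```bash
python3 - <<'E'
from h import *
from numpy import arctan2 as A
c=snap('wrist','w9')
ang=lambda a,b:A(*(b-a)[:2][::-1])
cap=onz(c,240+328/4,140+221/4,127);h=onz(c,240+547/4,140+43/4,100)
mi=onz(c,240+333/4,140+220/4,127);mo=onz(c,240+352/4,140+168/4,127)
print('cap',cap,'hinge',h,'phi',ang(h,cap),np.linalg.norm((cap-h)[:2]),'mark',ang(mi,mo), 'mark-phi',ang(mi,mo)-ang(h,cap))
T0=np.eye(4);T0[:3,:3]=R.from_euler('xyz',[np.pi,0,-2.208]).as_matrix();T0[:3,3]=[552.2,151.1,205.5]
c0=dict(c);c0['pose']=T0@np.array(c['mount'])
mi=onz(c0,317.2,201,135);mo=onz(c0,310.4,186.4,135)
print('mark0',ang(mi,mo),'mark0-phi0',ang(mi,mo)+1.646)
t=snap('top','t9');s=cv2.imread('pics/t9.png')
cv2.imwrite('pics/t9z.png',cv2.hconcat([cv2.resize(s[170:290,190:310],(400,400),interpolation=2),cv2.resize(s[160:260,360:460],(400,400),interpolation=2)]))
E
```

```text
cap [490.12791215 199.86344111 127.        ] hinge [558.05527791 222.08275857 100.        ] phi -2.825458878391799 71.46904985763592 mark 0.9295348464322678 mark-phi 3.754993724824067
mark0 -1.7888273488116462 mark0-phi0 -0.14282734881164627
```

View pics/t9z.png

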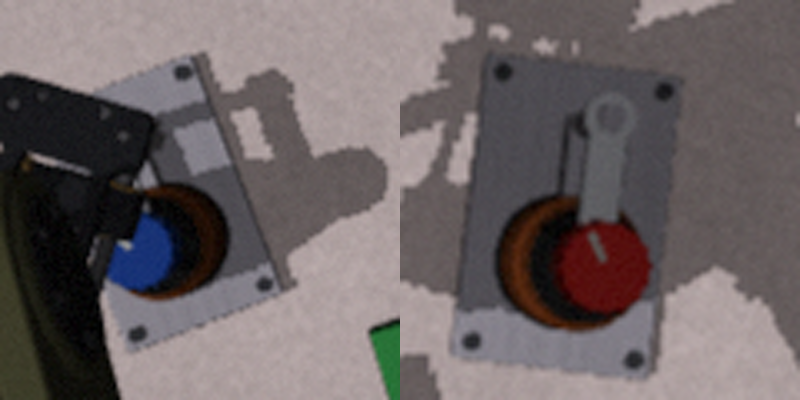

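```bash
cat >> h.py <<'E'
def markang(img,c,col,z,zh,hpx):
    cc=dict(c);cc['pixels']=img;m=mask(cc,col);b=blobs(m)[0]
    hull=np.zeros(m.shape,np.uint8);cv2.drawContours(hull,[cv2.convexHull(b)],-1,255,-1);hull=cv2.erode(hull,np.ones((5,5)))
    i=img.astype(int);w=(i.min(2)/ (i.max(2)+1.0));w=np.clip((w-0.35)/0.5,0,1)*(hull>0)
    n,l,st,_=cv2.connectedComponentsWithStats((w>0.1).astype(np.uint8));k=1+np.argmax(st[1:,4]);w=w*(l==k)
    v,u=np.nonzero(w);P=np.array([onz(c,a,d,z)[:2] for a,d in zip(u,v)]);W=w[v,u];mu=(P*W[:,None]).sum(0)/W.sum();C=((P-mu)*W[:,None]).T@(P-mu)
    e,V=np.linalg.eigh(C);return mu,np.arctan2(*V[:,1][::-1]),np.sqrt(e/W.sum()),(u.mean(),v.mean(),len(u))
E
python3 - <<'E'
from h import *
c=snap('wrist','w10')
T0=np.eye(4);T0[:3,:3]=R.from_euler('xyz',[np.pi,0,-2.208]).as_matrix();T0[:3,3]=[552.2,151.1,205.5]
c0=dict(c);c0['pose']=T0@np.array(c['mount'])
print('before',markang(cv2.imread('pics/w1.png')[:,:,::-1],c0,'blue',135,0,0))
print('after',markang(c['pixels'],c,'blue',127,0,0))
t=snap('top','t10');i0=cv2.imread('pics/top0.png')[:,:,::-1]
print('top before',markang(i0,t,'blue',135,0,0))
print('top red',markang(i0,t,'red',127,0,0))
s=snap('side','s10')
print('side red',markang(cv2.imread('pics/side0.png')[:,:,::-1],s,'red',127,0,0))
print('side before',markang(cv2.imread('pics/side0.png')[:,:,::-1],s,'blue',135,0,0))
print('side after',markang(s['pixels'],s,'blue',127,0,0))
def circ(u,v,z,c):return onz(c,u,v,z)
h=circ(360+610/8*2/1*0+ (610-400)/4,160+117/4,100,t);m=circ(360+(603-400)/4,160+265/4,127,t)
print('red hinge,cap',h,m,np.linalg.norm((h-m)[:2]),np.arctan2(*(m-h)[:2][::-1]))
E
```

```text
before (array([552.05301971, 140.89084135]), np.float64(1.4333113799113932), array([1.54920617, 4.54023536]), (np.float64(313.1818181818182), np.float64(192.89256198347107), 121))
after (array([496.37648209, 205.99476126]), np.float64(0.9066443371606009), array([1.5327303 , 4.55110726]), (np.float64(326.52884615384613), np.float64(187.66346153846155), 104))
top before (array([552.68869861, 139.02282803]), np.float64(1.4201606249101488), array([1.48797357, 4.38757302]), (np.float64(259.96153846153845), np.float64(211.6153846153846), 26))
top red (array([ 528.42244266, -147.74674333]), np.float64(-2.7496622465304226), array([1.3036799, 4.1262678]), (np.float64(409.09090909090907), np.float64(221.5), 22))
side red (array([ 529.00921609, -149.05382788]), np.float64(-2.722210095183774), array([1.89185771, 4.35340348]), (np.float64(344.0), np.float64(130.47826086956522), 23))
side before (array([553.95020507, 140.71284453]), np.float64(1.4623131945893364), array([1.74381292, 3.59871103]), (np.float64(330.258064516129), np.float64(249.4516129032258), 31))
side after (array([496.95507124, 206.80665484]), np.float64(0.8944899766775588), array([1.64862027, 4.6759731 ]), (np.float64(366.55555555555554), np.float64(288.64444444444445), 45))
red hinge,cap [ 592.05942187 -161.88605662  100.        ] [ 518.85716431 -151.0529001   127.        ] 73.9995121051059 2.994669662761772
```

```bash
python3 - <<'E'
from h import *
c=snap('wrist','w11');q=lambda x,y,z:onz(c,240+x/4,140+y/4,z)
d=lambda a,b:np.arctan2(*(b-a)[:2][::-1]).round(4)
print('plate',d(q(293,320,10),q(630,72,10)),'edge',d(q(300,350,10),q(660,88,10)),'short-90',d(q(136,131,10),q(293,320,10)),'arm',d(q(380,156,96),q(517,57,96)),'edges',d(q(360,130,96),q(500,30,96)),d(q(400,182,96),q(535,85,96)))
cv2.imwrite('pics/w11z.png',cv2.resize(c['pixels'][135:215,285:405,::-1],(800,533),interpolation=2))
E
```

```text
plate 0.3566 edge 0.3555 short-90 -1.2157 arm 0.3359 edges 0.3257 0.3379
```

View pics/w11z.png

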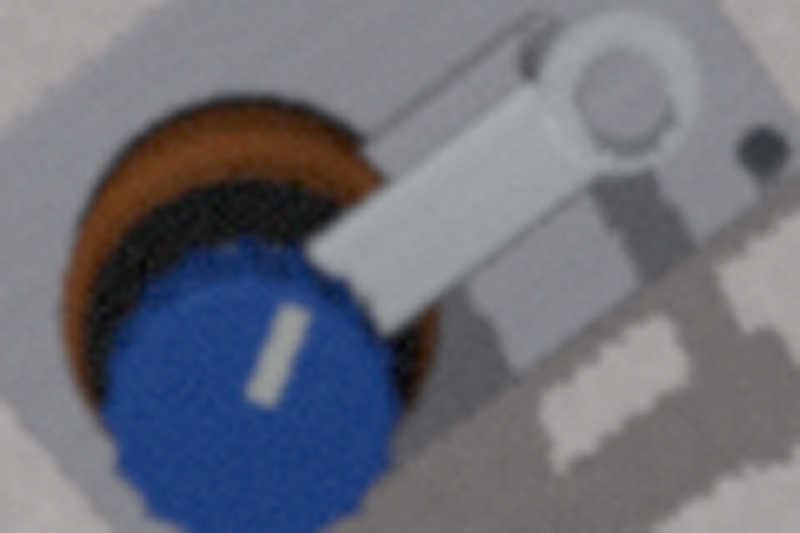

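```bash
python3 - <<'E'
from h import *
rel(487,197.8,105.5,4.075)
print(sign_off())
E
```

```text
t 16.1 pos [487.7 200.1 217.7] rot [-3.141e+00  1.000e-03  1.265e+00] j6 0.63 F [ 0.5  0.2 -0.3] M [-0.08  0.06  0.04] gap 59.9 -> cm [-2.300e-01  1.000e-02  1.122e+01] [-1.00e-03 -1.00e-03 -2.81e+00]
the job is handed in; nothing more can be done
None
```

I swung the blue jar's cap arm back to its stop, screwed the blue cap down clockwise until it was tight, then let go and lifted clear. The job was handed in at 16.1 s.

- **Swing:** I moved the cap with the open fingers around it until the wrist force rose to about 4 N at the stop. In the last picture the arm lies parallel to the base plate's long edge to about 0.02 rad, which is within the measuring error.
- **Tightness:** The gripper turned 2.81 rad in one grip. The moment rose from about 0.2 to 1.25 N m at the end, and the fingers slipped a little on the cap once it reached its stop. The white mark shows a cap angle of about 2.6 rad relative to the arm, matching the mark on the tight red cap.
- **Disagreements:** A first rough reading of the mark gave only about 2.4 rad of turn; a more careful fit gave 2.56 ± 0.05 rad from start to finish. The wrist camera placed the cap and hinge about 71 mm apart instead of 75 mm, so I relied on the direction comparison rather than that position.
- **Release:** After letting go, the wrist force was about zero and the fingers were well above the jar.
- **Other things:** I moved nothing near the red jar, slide box, dropper or beaker, but I made no separate measurement of them at the end.

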